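Raise the counterweighted track barrier and push the jar home

ROBOT

A 6-joint arm with a two-finger parallel gripper is mounted at the origin on the work surface. World frame = base frame: x ahead of the robot, y to its left, z up, the work surface at z = 0. Lengths are in m, angles in rad, forces in N, time in s.
With the tool pointing down it reaches from about 0.35 to 0.975 m from the base axis. Payload 4.9 kg.
Tool frame: the origin (TCP) lies at the very end of the fingers, on their centre line; the grasp point (between the pads) lies 19 mm behind it (hold_point_z is the distance from the TCP to the grasp point, in m); z points along the fingers, y is the line along which they close (so a half turn about z gives the same grasp; the last joint's range is limited). The gripper opens to 85 mm and grips with 20 to 120 N. Pads are 22 mm wide; open, the fingers measure 114 mm over their backs; the gripper's body (76 mm by 85 mm) begins 54 mm behind the grasp point. The pads swing forward as they close: fully open they stand 13 mm farther back than shut.
Start: joints at [1.174, 0.053, 1.613, -0, 1.476, -0.119], TCP at [0.171, 0.601, 0.231] pointing down, gripper open.
Joint ranges: [-3.01, 3.01], [-1.01, 2.22], [0.06, 2.58], [-1.02, 4.17], [0.09, 2.62], [-3.14, 3.14]. Speed limits (rad/s): [2.57, 2.57, 3.14, 3.14, 3.14, 3.14].

INTERFACE

Orientations are given as [roll, pitch, yaw] about the fixed x, y, z axes, in that order (R = Rz(yaw) Ry(pitch) Rx(roll)).
In Python, from station import get_state, snapshot, close_job, hold_point_z gives the robot as it stands.
- The arm moves only by the tool send_rows, never from a script. Its argument "plan" is a list of rows, each an object of numbers: "tx", "ty", "tz": the shift along the world's x, y, z scaled (see below); "rx", "ry", "rz": the turn, a rotation vector about the world's x, y, z scaled (see below); "fingers": the gripper command: -1 is shut, 1 is fully open, values between are in proportion. A call has 1 to 8 rows; each row is the pose to reach, as a shift and turn from the pose commanded when the call began, turning the shorter way round; what a row does not reach only later rows make up. The controller multiplies each number of a shift by 0.6 m and each number of a turn by 180 degrees. A row lasts 1/8 s, in which the tool goes at most 62.5 mm and 10.7 degrees, less where a joint would pass 70% of its speed; a pose out of reach is approached as far as the arm can. A call with a number of a shift or a turn outside -1 to 1 is refused whole. A call with a gripper value outside its range is refused whole. The fingers move at their own pace and stop on an object; "newtons" is the grip in N (left out, the last holds). Time passes only in rows, so rows that repeat a pose let the fingers close. It gives the time, the measured TCP pose, the force, the opening and the grip force at its end, in the units of the state.
- get_state(): the state, without advancing time (a new reading comes with each control period).
- snapshot(name): name is "scene" or "top"; returns a dict with "pixels" (480x640x3 uint8, red, green, blue), "fx", "fy", "cx", "cy" (pixels), "R" (3x3) and "t" (3): a world point X has camera coordinates R X + t. Camera axes: x right, y down, z forward; pixel columns grow to the right and rows downward; lengths in m; the calibration is good to about 2 mm. A picture is of the moment at which its call begins. There is no depth.
- close_job(): hands the job in; it is judged then, once.
The state is a dict: "time_s": time; "joints": joint angles; "dq": joint speeds; "effort": joint torques, N m; "tcp_pos": TCP position; "tcp_rot": TCP orientation; "force": force on the tool from outside, world axes, zero at the start; "wrist_torque": the same for the moment, N m; "finger_gap": opening from 0.0 (shut) to 1.0 (fully open); "grip_force": force on a finger pad.
Only numpy, scipy, OpenCV 4.12 (cv2) and the standard library are available. Lean on these libraries where they do the work, as an engineer would, in place of code of your own. Each camera call takes 0.05 s, during which the arm holds its last target. There are 200 camera calls.

TASK

Push the striped barrier arm of the jar track up past its balance point so that it swings over and stays raised, then gently push the waiting jar along the track, through the open gate, until it stands against the blue end stop. Everything is only pushed: do not pick the jar up, push the barrier by its arm and not by its steel counterweight, and leave the other jars and the other loose things where they are.

Things in the scene. Friction and masses are not known exactly. Their poses are not given: they have to be found in the camera images.
- infeed: jar track on a fixed 270 x 400 mm plate, 6 mm thick; place and yaw (to 17 deg) vary. Origin on the table under the track's middle, below the barrier arm; z up. The track runs along y: two rails 64 mm apart inside, centred on x = 0, from y = -180 to +180 mm, tops 22 mm above the table. Plate: x = -55 to +215, y = -200 to +200 mm; loose parts lie on it beyond the track (x over 60 mm)
- barrier (a joint): barrier angle about its hinge, rad: 0 = down, arm level across the track; 1.9 = fully raised, against its stop. The hinge axis is the track's y direction. Balance point about 0.64: below 0.58 it falls back down, near 0.64 it may hang, from 0.7 it swings on up by itself, damped, to 1.9 in 1 to 2 s and stays. Raising it takes about 1 N at the free end
- barrier_hinge (a point): point on the hinge axis, at x = 150, y = 0 mm of the track, 120 mm above the table, between two fixed grey cheeks (x = 127 to 173, y = 28 to 36 mm either side, 140 mm high). Turns with the barrier; its x axis points from the arm's free end to the hinge
- bar_end (a point): centre of the free end of the barrier's arm, a yellow and black striped bar 20 mm wide, 16 mm thick, ending 280 mm from the hinge. Down, it is at x = -130, y = 0 mm of the track, 120 mm above the table, bare table below its last 75 mm. A red blade (50 mm along the arm, 4 mm thick) hangs from the arm over the track to 30 mm above the table and blocks the jar
- counterweight: steel cylinder, 44 mm diameter, 42 mm long, on a short stalk above the hinge (20 mm behind and 70 mm above the hinge axis while the barrier is down); turns with the barrier. Origin at its centre. Not to be pushed
- jar: the waiting jar: a white closed cosmetic jar, 58 mm wide, 50 mm high, about 0.14 kg, standing on the plate between the polished guide rails (slides easily) before the barrier, its underside 6 mm above the table. Origin at the centre of its underside
- stop_spot (a point): on the plate, where the centre of the jar's underside is when the jar stands against the end stop: x = 0, y = +131 mm of the track, 6 mm above the table (a blue disc is painted there). The stop is a fixed blue block, 86 mm wide, top 40 mm above the table, its face at y = +160 mm
- jar_a: closed cosmetic jar like the task's jar (58 mm wide, 50 mm high, origin at the centre of its underside), bystander on the table at the left
- jar_b: closed cosmetic jar like the task's jar (58 mm wide, 50 mm high, origin at the centre of its underside), bystander on the table at the left
- jar_c: closed cosmetic jar like the task's jar (58 mm wide, 50 mm high, origin at the centre of its underside), bystander on the table at the left
- jar_scale: closed cosmetic jar like the task's jar (58 mm wide, 50 mm high, origin at the centre of its underside), bystander on the pan of the weighing scale at the right
- lid: loose white lid, 54 mm wide, 14 mm high, lying on the plate beyond the track; bystander. Origin at the centre of its underside
- wrench: loose 130 mm wrench lying on the plate beyond the track; bystander
- spray: white plastic bottle, 60 mm wide, 150 mm high, on the table at the left; bystander. Origin at the centre of its underside
Not all that is in view belongs to the job. What is shaped like the jar but black, orange or pink is not meant.

How it is judged:
On the way, in this order (a step that is already met when the one before it is completed fails the run):
1. the barrier has swung up and stays raised, the jar still before the gate (value of joint barrier above 1.75 rad and y of jar in the frame of infeed below -0.02 m), for 0.2 s.
2. the jar stands against the end stop (horizontal distance between jar and stop_spot below 0.008 m and angle between jar's own z axis and vertical below 0.08 rad and z of jar in the frame of infeed below 0.01 m), for 0.2 s.
At the end, for the whole second after the job is handed in: The barrier is raised (joint above 1.75 rad) and the jar stands upright at rest on the track, its centre within 8 mm of its place against the end stop (all of step 2 and value of joint barrier above 1.75 rad and linear speed of jar below 0.01 m/s); the robot touches nothing.
It fails at once if the jar is lifted (more than 10 mm off the plate) (z of jar in the frame of infeed above 0.016 m).
It fails at once if the jar is tipped (angle between jar's own z axis and vertical above 0.4 rad).
It fails at once if the jar is squeezed or pushed with more than 30 N (contact force between the fingers and jar above 30 N).
It fails at once if the counterweight is pushed by the robot (contact force between any of the fingers, the arm and counterweight above 0.5 N).
It fails at once if another loose thing is moved more than 20 mm (distance of any of jar_a, jar_b, jar_c, jar_scale, lid, wrench, spray from where it was at the start of the episode above 0.02 m).
It also fails if it takes over 54 s, if anything falls off the work surface, if the arm or the gripper's body presses on something with over 40 N, if the wrist force passes 120 N, or if a joint passes its speed limit or range.

## Working session

There is one attempt and no reset: what is moved stays moved. The work goes in short steps, Python scripts to look and compute and a tool call to move; the robot and the scene stay as the last step left them, time stands still between calls to the robot, and variables do not carry over. Pictures are saved under pics/ and viewed, at most 13 in all, crops included, and the job is handed in when it is done.

Besides the shell and the picture viewer there is one more tool, called after ">>>" as name(argument=value, ...) on one line, values as JSON. send_rows: Moves the arm, as the interface text tells. Its arguments: {"type":"object","properties":{"plan":{"type":"array","items":{"type":"object","properties":{"tx":{"type":"number"},"ty":{"type":"number"},"tz":{"type":"number"},"rx":{"type":"number"},"ry":{"type":"number"},"rz":{"type":"number"},"fingers":{"type":"number"}}}},"newtons":{"type":"number"}},"required":["plan"]}

```bash
mkdir -p pics; ls; cat > h.py <<'E'
from station import *
import numpy as np, cv2
def snap(n,f):
    s=snapshot(n); cv2.imwrite(f,cv2.cvtColor(s['pixels'],cv2.COLOR_RGB2BGR)); return s
def ray(s,u,v,z):
    R=np.array(s['R']);t=np.array(s['t']);c=-R.T@t
    d=R.T@np.array([(u-s['cx'])/s['fx'],(v-s['cy'])/s['fy'],1]); return c+d*(z-c[2])/d[2]
def proj(s,X):
    p=np.array(s['R'])@np.array(X)+np.array(s['t']); return s['fx']*p[0]/p[2]+s['cx'],s['fy']*p[1]/p[2]+s['cy']
E
python3 - <<'E'
from h import *
import pickle
for n in('scene','top'):
    s=snap(n,f'pics/{n}0.png'); pickle.dump(s,open(n+'0.pkl','wb')); print(n,-np.array(s['R']).T@np.array(s['t']),s['fx'])
print(get_state())
E
```

```text
pics
scene [1.78401038e+00 1.44222481e-03 9.86027407e-01] 591.4819762435861
top [ 0.3914512  -0.02662378  1.36624983] 505.2959541296367
{'time_s': 0.1, 'joints': array([ 1.17398016e+00,  5.33143395e-02,  1.61415367e+00,  3.82736000e-06,
        1.47601596e+00, -1.18986373e-01]), 'dq': array([-0.00179138, -0.00181625, -0.00293741, -0.00128302, -0.00070947,
       -0.00069664]), 'effort': array([-1.88955996e-04, -3.94905603e+01, -3.71363497e+01, -1.10924939e-04,
        3.93683498e-03,  1.51308274e-05]), 'tcp_pos': array([0.17118816, 0.60050953, 0.2301732 ]), 'tcp_rot': array([-3.13971516e+00, -2.28292502e-04,  2.86376228e+00]), 'force': array([-0.14271943,  0.12394602,  0.13012262]), 'wrist_torque': array([ 0.00292035,  0.00852831, -0.03477189]), 'grip_force': 0.0, 'finger_gap': 0.9976165946091284}
```

View pics/scene0.png

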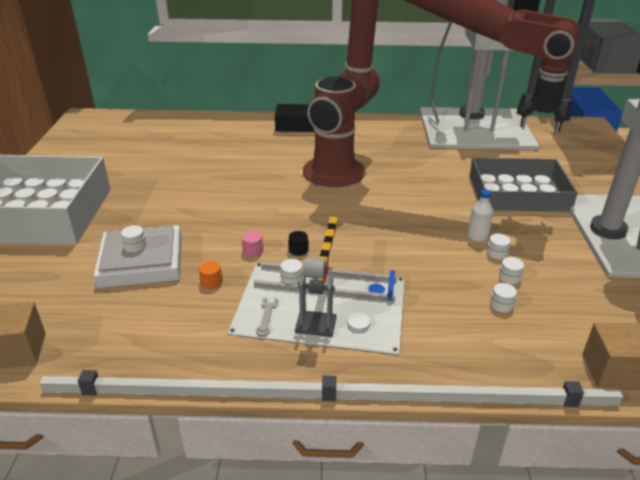

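View pics/top0.png

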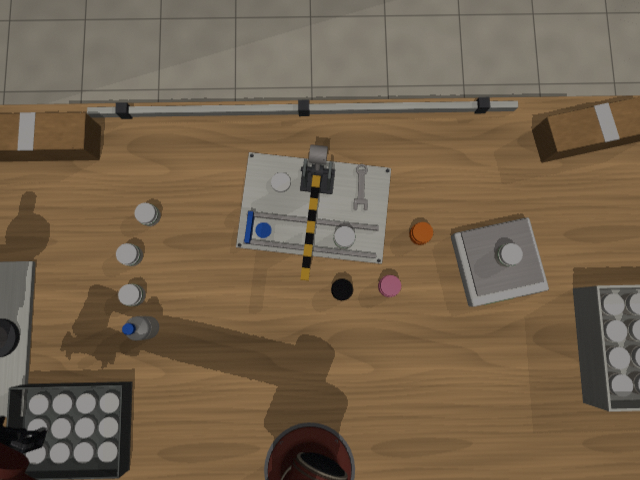

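The scene picture shows the plate in front of the robot. In the top picture, the candidates for the jar are:
- white on the track at (345,236)
- white at the left at (147,213), (127,254) and (130,295)
- white on the scale at (510,254)
- decoys: black (342,289), pink (390,286), orange (421,232)
- the lid at (280,182)

I choose (345,236), which is between the rails and before the barrier. The bar end is at about (305,277), and the blue disc is at (263,230).

```bash
python3 - <<'E'
import cv2
i=cv2.imread('pics/top0.png')[140:320,230:440]
cv2.imwrite('pics/crop1.png',cv2.resize(i,None,fx=3.3,fy=3.3,interpolation=cv2.INTER_CUBIC)[:600,:800])
E
```

```text
(no output)
```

View pics/crop1.png

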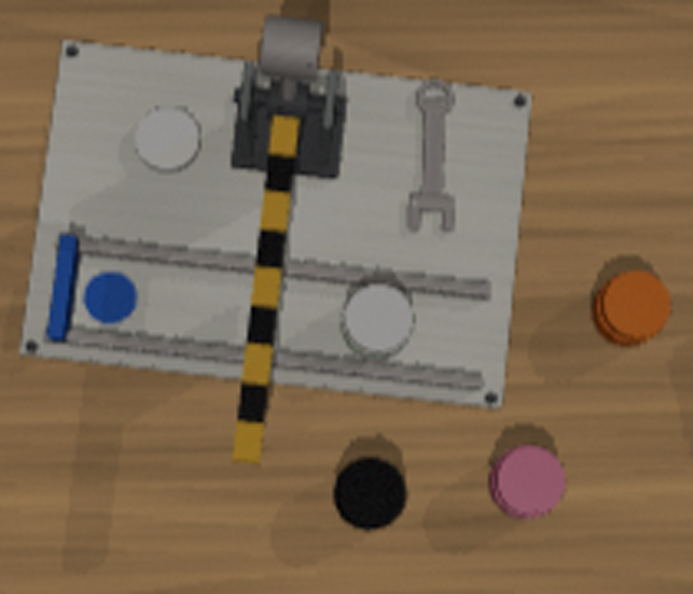

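The crop confirms the choice: the white jar at crop (378,318) is on the track. The plate corners are at (63,40), (532,94), (501,407) and (22,353), and the bar end is at (246,461).

```bash
cat >> h.py <<'E'
import pickle
from scipy.optimize import least_squares
E
python3 - <<'E'
from h import *
s=pickle.load(open('top0.pkl','rb'))
px=lambda c:((c[0]+.5)/3.3-.5+230,(c[1]+.5)/3.3-.5+140)
cor=[((.215,.2,.006),(63,40)),((.215,-.2,.006),(532,94)),((-.055,-.2,.006),(501,407)),((-.055,.2,.006),(22,353)),((-.130,0,.128),(246,461)),((0,.131,.006),(110,298))]
def W(p,q): c,a=np.cos(p[2]),np.sin(p[2]); return np.array([p[0]+c*q[0]-a*q[1],p[1]+a*q[0]+c*q[1],q[2]])
f=lambda p:np.concatenate([np.array(proj(s,W(p,q)))-px(c) for q,c in cor])
r=least_squares(f,[.6,0,0]);p=r.x;print(p,np.degrees(p[2]),r.fun.round(1))
j=ray(s,*px((378,318)),.056);print('jar',j)
c,a=np.cos(p[2]),np.sin(p[2]);d=j[:2]-p[:2];print('jar local',c*d[0]+a*d[1],-a*d[0]+c*d[1])
for q in [(-.13,0,.12),(-.10,0,.1),(0,.131,.006),(0,-.15,0)]:print(q,W(p,q))
j=ray(s,*px((370,493)),.05);d=j[:2]-p[:2];print('black local',c*d[0]+a*d[1],-a*d[0]+c*d[1])
np.save('p.npy',p)
E
```

```text
[ 0.60540266 -0.01462049 -0.13244338] -7.58844681530528 [-0.2 -0.3  0.4 -0.6  0.5  0.5 -1.   0.2  0.   0.3  0.2 -0.1]
jar [ 0.59383411 -0.10229552  0.056     ]
jar local 0.0001108226400111361 -0.08843488373984962
(-0.13, 0, 0.12) [0.47654118 0.00254685 0.12      ]
(-0.1, 0, 0.1) [ 0.50627845 -0.00141484  0.1       ]
(0, 0.131, 0.006) [0.62270207 0.11523223 0.006     ]
(0, -0.15, 0) [ 0.58559419 -0.16330682  0.        ]
black local -0.13826158440696312 -0.09717254704643469
```

>>> send_rows(plan=[{"tz": 0.083,"fingers": -1},{"tx": 0.07,"ty": -0.1,"tz": 0.083,"rz": 0.046,"fingers": -1},{"tx": 0.14,"ty": -0.2,"tz": 0.083,"rz": 0.046,"fingers": -1},{"tx": 0.21,"ty": -0.3,"tz": 0.083,"rz": 0.046,"fingers": -1},{"tx": 0.27,"ty": -0.39,"tz": 0.083,"rz": 0.046,"fingers": -1},{"tx": 0.33,"ty": -0.48,"tz": 0.083,"rz": 0.046,"fingers": -1},{"tx": 0.4,"ty": -0.57,"tz": 0.083,"rz": 0.046,"fingers": -1},{"tx": 0.46,"ty": -0.66,"tz": 0.083,"rz": 0.046,"fingers": -1}])

```text
$.plan[0]: bad value
```

```bash
python3 -c "
from h import *
s=get_state();print(s)"
```

```text
{'time_s': 0.1, 'joints': array([ 1.17398016e+00,  5.33143395e-02,  1.61415367e+00,  3.82736000e-06,
        1.47601596e+00, -1.18986373e-01]), 'dq': array([-0.00179138, -0.00181625, -0.00293741, -0.00128302, -0.00070947,
       -0.00069664]), 'effort': array([-1.88955996e-04, -3.94905603e+01, -3.71363497e+01, -1.10924939e-04,
        3.93683498e-03,  1.51308274e-05]), 'tcp_pos': array([0.17118816, 0.60050953, 0.2301732 ]), 'tcp_rot': array([-3.13971516e+00, -2.28292502e-04,  2.86376228e+00]), 'force': array([-0.14271943,  0.12394602,  0.13012262]), 'wrist_torque': array([ 0.00292035,  0.00852831, -0.03477189]), 'grip_force': 0.0, 'finger_gap': 0.9976165946091284}
```

All keys are probably needed in every row.

>>> send_rows(plan=[{"tx": 0,"ty": 0,"tz": 0.083,"rx": 0,"ry": 0,"rz": 0,"fingers": -1},{"tx": 0.07,"ty": -0.1,"tz": 0.083,"rx": 0,"ry": 0,"rz": 0.046,"fingers": -1},{"tx": 0.14,"ty": -0.2,"tz": 0.083,"rx": 0,"ry": 0,"rz": 0.046,"fingers": -1},{"tx": 0.2,"ty": -0.28,"tz": 0.083,"rx": 0,"ry": 0,"rz": 0.046,"fingers": -1},{"tx": 0.26,"ty": -0.37,"tz": 0.083,"rx": 0,"ry": 0,"rz": 0.046,"fingers": -1},{"tx": 0.32,"ty": -0.46,"tz": 0.083,"rx": 0,"ry": 0,"rz": 0.046,"fingers": -1},{"tx": 0.38,"ty": -0.54,"tz": 0.083,"rx": 0,"ry": 0,"rz": 0.046,"fingers": -1},{"tx": 0.44,"ty": -0.63,"tz": 0.083,"rx": 0,"ry": 0,"rz": 0.046,"fingers": -1}], newtons=30)

```text
time_s: 1.1
tcp_pos: [0.4227, 0.2407, 0.2807]
tcp_rot: [3.142, -0.0, 3.008]
force: [1.3, 0.3, 1.0]
finger_gap: 0.003
grip_force: 0.0
```

>>> send_rows(plan=[{"tx": 0.05,"ty": -0.07,"tz": 0,"rx": -0.007,"ry": -0.05,"rz": 0,"fingers": -1},{"tx": 0.1,"ty": -0.14,"tz": 0,"rx": -0.014,"ry": -0.105,"rz": 0,"fingers": -1},{"tx": 0.148,"ty": -0.21,"tz": 0,"rx": -0.021,"ry": -0.16,"rz": 0,"fingers": -1},{"tx": 0.148,"ty": -0.21,"tz": 0,"rx": -0.028,"ry": -0.21,"rz": 0,"fingers": -1},{"tx": 0.148,"ty": -0.21,"tz": -0.03,"rx": -0.035,"ry": -0.26,"rz": 0,"fingers": -1},{"tx": 0.148,"ty": -0.21,"tz": -0.05,"rx": -0.042,"ry": -0.31,"rz": 0,"fingers": -1},{"tx": 0.148,"ty": -0.21,"tz": -0.05,"rx": -0.0477,"ry": -0.358,"rz": 0,"fingers": -1},{"tx": 0.148,"ty": -0.21,"tz": -0.05,"rx": -0.0477,"ry": -0.358,"rz": 0,"fingers": -1}])

```text
time_s: 2.1
tcp_pos: [0.5088, 0.1164, 0.2459]
tcp_rot: [-3.136, 1.128, 3.014]
force: [-0.1, -0.6, -0.8]
finger_gap: 0.001
grip_force: 0.0
```

```bash
python3 -c "
from h import *
from scipy.spatial.transform import Rotation as Q
s=get_state();print(s['joints'],s['tcp_pos'],Q.from_euler('xyz',s['tcp_rot']).as_matrix().round(3))"
```

```text
[ 0.27459971 -0.79190686  2.48906683 -0.84070097  0.5016662  -0.61509423] [0.50882377 0.1163852  0.24592851] [[-0.425  0.132  0.895]
 [ 0.054  0.991 -0.12 ]
 [-0.903 -0.002 -0.429]]
```

>>> send_rows(plan=[{"tx": 0,"ty": -0.05,"tz": -0.07,"rx": 0,"ry": 0,"rz": 0,"fingers": -1},{"tx": 0,"ty": -0.05,"tz": -0.14,"rx": 0,"ry": 0,"rz": 0,"fingers": -1},{"tx": 0,"ty": -0.05,"tz": -0.2,"rx": 0,"ry": 0,"rz": 0,"fingers": -1},{"tx": 0,"ty": -0.05,"tz": -0.2,"rx": 0,"ry": 0,"rz": 0,"fingers": -1}])

```text
time_s: 2.6
tcp_pos: [0.515, 0.0775, 0.1506]
tcp_rot: [3.128, 1.102, 3.006]
force: [-0.6, 1.0, 0.8]
finger_gap: 0.001
grip_force: 0.0
```

```bash
python3 -c "
from h import *
from scipy.spatial.transform import Rotation as Q
s=get_state();print(s['joints'],s['tcp_pos'],Q.from_euler('xyz',s['tcp_rot']).as_matrix().round(3))"
```

```text
[ 0.12189402 -0.66381679  2.58056936 -1.0197327   0.25438775 -0.4475005 ] [0.51498742 0.07746849 0.15063428] [[-0.448  0.124  0.885]
 [ 0.061  0.992 -0.108]
 [-0.892  0.006 -0.452]]
```

Shallow tilt from the robot side is at the joint limits. I'll come from the -y side instead, with the tool pointing +y.

>>> send_rows(plan=[{"tx": 0,"ty": 0.05,"tz": 0.08,"rx": 0.007,"ry": 0.05,"rz": 0,"fingers": -1},{"tx": 0,"ty": 0.05,"tz": 0.16,"rx": 0.014,"ry": 0.105,"rz": 0,"fingers": -1},{"tx": 0,"ty": 0.05,"tz": 0.25,"rx": 0.021,"ry": 0.16,"rz": 0,"fingers": -1},{"tx": 0,"ty": 0.05,"tz": 0.25,"rx": 0.028,"ry": 0.21,"rz": 0,"fingers": -1},{"tx": 0,"ty": 0.05,"tz": 0.25,"rx": 0.035,"ry": 0.26,"rz": 0,"fingers": -1},{"tx": 0,"ty": 0.05,"tz": 0.25,"rx": 0.042,"ry": 0.31,"rz": 0,"fingers": -1},{"tx": 0,"ty": 0.05,"tz": 0.25,"rx": 0.0477,"ry": 0.358,"rz": 0,"fingers": -1},{"tx": 0,"ty": 0.05,"tz": 0.25,"rx": 0.0477,"ry": 0.358,"rz": 0,"fingers": -1}])

```text
time_s: 3.6
tcp_pos: [0.5165, 0.109, 0.3019]
tcp_rot: [3.126, -0.031, 3.01]
force: [0.4, 0.2, -0.1]
finger_gap: -0.001
grip_force: 0.0
```

```bash
python3 -c "
from h import *
from scipy.spatial.transform import Rotation as Q
s=get_state();print(s['joints'],s['tcp_pos'],Q.from_euler('xyz',s['tcp_rot']).as_matrix().round(3))"
```

```text
[ 0.05576739 -0.19653931  1.73339652  0.02106852  1.63234322 -1.38233001] [0.51653817 0.10903763 0.30191004] [[-0.991  0.132 -0.029]
 [ 0.131  0.991  0.019]
 [ 0.031  0.016 -0.999]]
```

>>> send_rows(plan=[{"tx": -0.007,"ty": -0.05,"tz": 0,"rx": 0,"ry": 0,"rz": -0.055,"fingers": -1},{"tx": -0.014,"ty": -0.1,"tz": 0,"rx": 0,"ry": 0,"rz": -0.11,"fingers": -1},{"tx": -0.021,"ty": -0.15,"tz": 0,"rx": 0,"ry": 0,"rz": -0.165,"fingers": -1},{"tx": -0.028,"ty": -0.21,"tz": 0,"rx": 0,"ry": 0,"rz": -0.22,"fingers": -1},{"tx": -0.035,"ty": -0.27,"tz": 0,"rx": 0,"ry": 0,"rz": -0.275,"fingers": -1},{"tx": -0.042,"ty": -0.34,"tz": 0,"rx": 0,"ry": 0,"rz": -0.33,"fingers": -1},{"tx": -0.054,"ty": -0.4,"tz": -0.03,"rx": 0,"ry": 0,"rz": -0.385,"fingers": -1},{"tx": -0.054,"ty": -0.4,"tz": -0.03,"rx": 0,"ry": 0,"rz": -0.44,"fingers": -1}])

```text
time_s: 4.6
tcp_pos: [0.4809, -0.1321, 0.2826]
tcp_rot: [3.127, -0.031, 1.62]
force: [-0.2, 0.7, -1.1]
finger_gap: 0.004
grip_force: 0.0
```

>>> send_rows(plan=[{"tx": 0,"ty": 0,"tz": 0,"rx": 0,"ry": 0,"rz": -0.03,"fingers": -1},{"tx": 0,"ty": 0,"tz": 0,"rx": 0,"ry": 0,"rz": -0.06,"fingers": -1}])

```text
time_s: 4.85
tcp_pos: [0.4819, -0.1305, 0.2844]
tcp_rot: [3.124, -0.031, 1.437]
force: [-0.0, -0.8, 0.5]
finger_gap: -0.0
grip_force: 0.0
```

>>> send_rows(plan=[{"tx": 0,"ty": 0,"tz": 0,"rx": 0.05,"ry": -0.007,"rz": 0,"fingers": -1},{"tx": 0,"ty": 0,"tz": 0,"rx": 0.1,"ry": -0.014,"rz": 0,"fingers": -1},{"tx": 0,"ty": 0,"tz": 0,"rx": 0.15,"ry": -0.021,"rz": 0,"fingers": -1},{"tx": 0,"ty": 0,"tz": 0,"rx": 0.2,"ry": -0.028,"rz": 0,"fingers": -1},{"tx": 0,"ty": 0,"tz": 0,"rx": 0.25,"ry": -0.034,"rz": 0,"fingers": -1},{"tx": 0,"ty": 0,"tz": 0,"rx": 0.275,"ry": -0.037,"rz": 0,"fingers": -1},{"tx": 0,"ty": 0,"tz": 0,"rx": 0.275,"ry": -0.037,"rz": 0,"fingers": -1}])

```text
time_s: 5.72
tcp_pos: [0.4817, -0.1311, 0.2826]
tcp_rot: [3.125, -0.902, 1.44]
force: [-0.5, -0.0, 0.1]
finger_gap: 0.006
grip_force: 0.0
```

```bash
cat > st.py <<'E'
from h import *
from scipy.spatial.transform import Rotation as Q
s=get_state();p=np.load('p.npy');x=s['tcp_pos'];L=Q.from_euler('z',-p[2]).as_matrix()
print(s['time_s'],s['joints'].round(3),x.round(4),'local',(L@(x-[p[0],p[1],0])).round(4));print((L@Q.from_euler('xyz',s['tcp_rot']).as_matrix()).round(3))
E
python3 st.py
```

```text
5.725 [-0.791 -0.043  1.802  0.735  1.922 -0.587] [ 0.4817 -0.1311  0.2826] local [-0.1073 -0.1318  0.2826]
[[-0.001  1.     0.015]
 [ 0.62  -0.012  0.785]
 [ 0.785  0.01  -0.62 ]]
```

>>> send_rows(plan=[{"tx": 0.004,"ty": 0.03,"tz": -0.09,"rx": 0,"ry": 0,"rz": 0,"fingers": -1},{"tx": 0.008,"ty": 0.06,"tz": -0.18,"rx": 0,"ry": 0,"rz": 0,"fingers": -1},{"tx": 0.012,"ty": 0.09,"tz": -0.27,"rx": 0,"ry": 0,"rz": 0,"fingers": -1},{"tx": 0.015,"ty": 0.116,"tz": -0.36,"rx": 0,"ry": 0,"rz": 0,"fingers": -1},{"tx": 0.015,"ty": 0.116,"tz": -0.36,"rx": 0,"ry": 0,"rz": 0,"fingers": -1},{"tx": 0.022,"ty": 0.17,"tz": -0.36,"rx": 0,"ry": 0,"rz": 0,"fingers": -1},{"tx": 0.03,"ty": 0.23,"tz": -0.36,"rx": 0,"ry": 0,"rz": 0,"fingers": -1},{"tx": 0.03,"ty": 0.23,"tz": -0.36,"rx": 0,"ry": 0,"rz": 0,"fingers": -1}])

```text
time_s: 6.72
tcp_pos: [0.5014, 0.0072, 0.0701]
tcp_rot: [3.118, -0.901, 1.449]
force: [0.2, -0.6, -0.6]
finger_gap: 0.001
grip_force: 0.0
```

```bash
python3 st.py; python3 -c "
from h import *
s=snap('scene','pics/x.png');i=cv2.imread('pics/x.png')[170:350,200:440]
cv2.imwrite('pics/s2.png',cv2.resize(i,None,fx=3,fy=3,interpolation=cv2.INTER_CUBIC))"
```

```text
6.725 [-0.566  0.124  2.034  0.804  1.489 -0.719] [0.5014 0.0072 0.0701] local [-0.106   0.0079  0.0701]
[[-0.007  1.     0.015]
 [ 0.621 -0.008  0.784]
 [ 0.784  0.015 -0.621]]
```

View pics/s2.png

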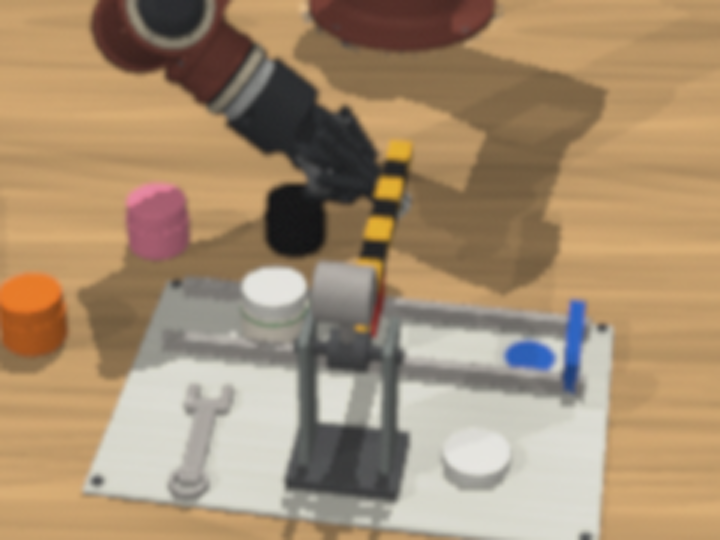

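The fingers reach under the bar near its free end, at crop (400,200), and are clear of the jar. Now I lift along the arc.

>>> send_rows(plan=[{"tx": 0,"ty": 0,"tz": 0.017,"rx": 0,"ry": 0,"rz": 0,"fingers": -1},{"tx": 0.0005,"ty": 0,"tz": 0.038,"rx": 0,"ry": 0,"rz": 0,"fingers": -1},{"tx": 0.002,"ty": 0,"tz": 0.059,"rx": 0,"ry": 0,"rz": 0,"fingers": -1},{"tx": 0.005,"ty": -0.001,"tz": 0.08,"rx": 0,"ry": 0,"rz": 0,"fingers": -1},{"tx": 0.0085,"ty": -0.001,"tz": 0.102,"rx": 0,"ry": 0,"rz": 0,"fingers": -1},{"tx": 0.015,"ty": -0.002,"tz": 0.129,"rx": 0,"ry": 0,"rz": 0,"fingers": -1},{"tx": 0.023,"ty": -0.003,"tz": 0.156,"rx": 0,"ry": 0,"rz": 0,"fingers": -1},{"tx": 0.033,"ty": -0.004,"tz": 0.183,"rx": 0,"ry": 0,"rz": 0,"fingers": -1}])

```text
time_s: 7.78
tcp_pos: [0.5202, 0.0043, 0.1777]
tcp_rot: [3.127, -0.903, 1.439]
force: [-1.5, -1.8, -0.7]
finger_gap: -0.001
grip_force: 0.7
```

```bash
python3 st.py; python3 -c "
from h import *
s=snap('scene','pics/x.png');i=cv2.imread('pics/x.png')[150:330,200:440]
cv2.imwrite('pics/s3.png',cv2.resize(i,None,fx=3,fy=3,interpolation=cv2.INTER_CUBIC))"
```

```text
7.775 [-0.552 -0.013  1.961  0.81   1.628 -0.552] [0.5202 0.0043 0.1777] local [-0.087   0.0075  0.1777]
[[-0.     1.     0.014]
 [ 0.619 -0.011  0.785]
 [ 0.785  0.009 -0.619]]
```

View pics/s3.png

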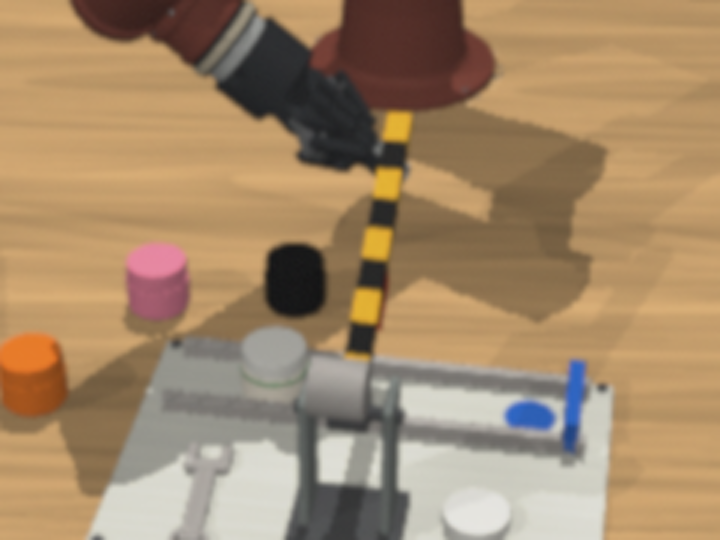

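The bar is up to about 0.4 rad and resting on the fingers. I keep following the arc.

>>> send_rows(plan=[{"tx": 0.0105,"ty": -0.001,"tz": 0.023,"rx": 0,"ry": 0,"rz": 0,"fingers": -1},{"tx": 0.0225,"ty": -0.003,"tz": 0.046,"rx": 0,"ry": 0,"rz": 0,"fingers": -1},{"tx": 0.036,"ty": -0.005,"tz": 0.068,"rx": 0,"ry": 0,"rz": 0,"fingers": -1},{"tx": 0.05,"ty": -0.007,"tz": 0.089,"rx": 0,"ry": 0,"rz": 0,"fingers": -1},{"tx": 0.066,"ty": -0.009,"tz": 0.109,"rx": 0,"ry": 0,"rz": 0,"fingers": -1},{"tx": 0.083,"ty": -0.011,"tz": 0.128,"rx": 0,"ry": 0,"rz": 0,"fingers": -1},{"tx": 0.101,"ty": -0.013,"tz": 0.146,"rx": 0,"ry": 0,"rz": 0,"fingers": -1},{"tx": 0.12,"ty": -0.016,"tz": 0.163,"rx": 0,"ry": 0,"rz": 0,"fingers": -1}])

```text
time_s: 8.82
tcp_pos: [0.5926, -0.0054, 0.2749]
tcp_rot: [3.127, -0.903, 1.438]
force: [0.1, -0.2, -0.3]
finger_gap: -0.001
grip_force: 0.0
```

>>> send_rows(plan=[{"tx": 0,"ty": 0,"tz": 0,"rx": 0,"ry": 0,"rz": 0,"fingers": -1},{"tx": 0,"ty": 0,"tz": 0,"rx": 0,"ry": 0,"rz": 0,"fingers": -1},{"tx": 0,"ty": 0,"tz": 0,"rx": 0,"ry": 0,"rz": 0,"fingers": -1},{"tx": 0,"ty": 0,"tz": 0,"rx": 0,"ry": 0,"rz": 0,"fingers": -1},{"tx": 0,"ty": 0,"tz": 0,"rx": 0,"ry": 0,"rz": 0,"fingers": -1},{"tx": 0,"ty": 0,"tz": 0,"rx": 0,"ry": 0,"rz": 0,"fingers": -1},{"tx": 0,"ty": 0,"tz": 0,"rx": 0,"ry": 0,"rz": 0,"fingers": -1},{"tx": 0,"ty": 0,"tz": 0,"rx": 0,"ry": 0,"rz": 0,"fingers": -1}])

```text
time_s: 9.82
tcp_pos: [0.5917, -0.0053, 0.2742]
tcp_rot: [3.127, -0.903, 1.438]
force: [0.5, 1.2, 0.5]
finger_gap: -0.003
grip_force: 0.0
```

```bash
python3 st.py; python3 -c "
from h import *
s=snap('scene','pics/s4.png')"
```

```text
9.825 [-0.502  0.044  1.73   0.84   1.711 -0.391] [ 0.5917 -0.0053  0.2742] local [-0.0148  0.0074  0.2742]
[[ 0.     1.     0.014]
 [ 0.619 -0.011  0.785]
 [ 0.785  0.009 -0.619]]
```

View pics/s4.png

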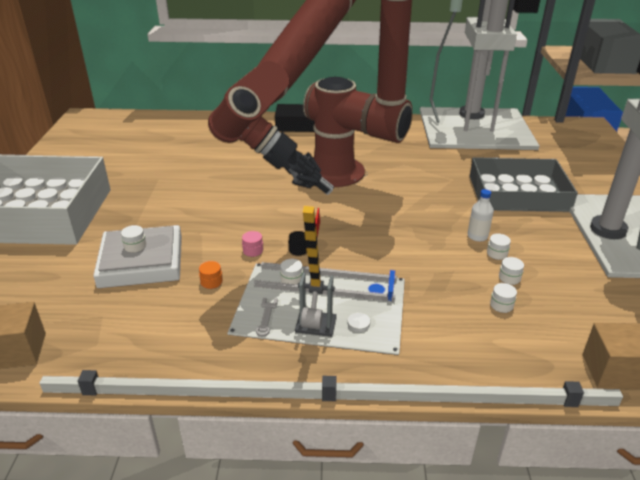

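The barrier is raised: the striped bar stands upright at (312,240) with the counterweight over at (312,320), and the jar is still at (291,270). Next I untilt the tool and move behind the jar.

>>> send_rows(plan=[{"tx": -0.003,"ty": -0.06,"tz": 0,"rx": -0.05,"ry": 0.007,"rz": 0,"fingers": -1},{"tx": -0.006,"ty": -0.12,"tz": 0,"rx": -0.1,"ry": 0.014,"rz": 0,"fingers": -1},{"tx": -0.009,"ty": -0.18,"tz": 0,"rx": -0.15,"ry": 0.021,"rz": 0,"fingers": -1},{"tx": -0.012,"ty": -0.24,"tz": 0,"rx": -0.2,"ry": 0.028,"rz": 0,"fingers": -1},{"tx": -0.0135,"ty": -0.288,"tz": -0.05,"rx": -0.25,"ry": 0.034,"rz": 0,"fingers": -1},{"tx": -0.0135,"ty": -0.288,"tz": -0.12,"rx": -0.285,"ry": 0.038,"rz": 0,"fingers": -1},{"tx": -0.0135,"ty": -0.288,"tz": -0.2,"rx": -0.285,"ry": 0.038,"rz": 0,"fingers": -1},{"tx": -0.0135,"ty": -0.288,"tz": -0.2,"rx": -0.285,"ry": 0.038,"rz": 0,"fingers": -1}])

```text
time_s: 10.88
tcp_pos: [0.5806, -0.1764, 0.1491]
tcp_rot: [3.137, -0.003, 1.439]
force: [-0.5, 0.2, -0.5]
finger_gap: -0.004
grip_force: 0.0
```

```bash
python3 st.py
```

```text
10.875 [-0.419  0.071  1.735  0.004  1.333 -0.288] [ 0.5806 -0.1764  0.1491] local [-0.0033 -0.1636  0.1491]
[[-0.     1.     0.005]
 [ 1.     0.     0.003]
 [ 0.003  0.005 -1.   ]]
```

>>> send_rows(plan=[{"tx": 0.0055,"ty": -0.0007,"tz": -0.08,"rx": 0,"ry": 0,"rz": 0,"fingers": -1},{"tx": 0.0055,"ty": -0.0007,"tz": -0.15,"rx": 0,"ry": 0,"rz": 0,"fingers": -1},{"tx": 0.0055,"ty": -0.0007,"tz": -0.21,"rx": 0,"ry": 0,"rz": 0,"fingers": -1},{"tx": 0.0055,"ty": -0.0007,"tz": -0.21,"rx": 0,"ry": 0,"rz": 0,"fingers": -1},{"tx": 0.0055,"ty": -0.0007,"tz": -0.21,"rx": 0,"ry": 0,"rz": 0,"fingers": -1}])

```text
time_s: 11.5
tcp_pos: [0.5889, -0.1796, 0.0313]
tcp_rot: [3.123, 0.002, 1.438]
force: [1.0, -0.6, 0.2]
finger_gap: -0.0
grip_force: 0.0
```

```bash
python3 st.py; python3 -c "
from h import *
s=snap('scene','pics/x.png');i=cv2.imread('pics/x.png')[190:370,200:440]
cv2.imwrite('pics/s5.png',cv2.resize(i,None,fx=3,fy=3,interpolation=cv2.INTER_CUBIC))"
```

```text
11.5 [-0.419  0.22   1.785  0.004  1.118 -0.287] [ 0.5889 -0.1796  0.0313] local [ 0.0055 -0.1657  0.0313]
[[ 0.001  1.     0.018]
 [ 1.    -0.    -0.002]
 [-0.002  0.018 -1.   ]]
```

View pics/s5.png

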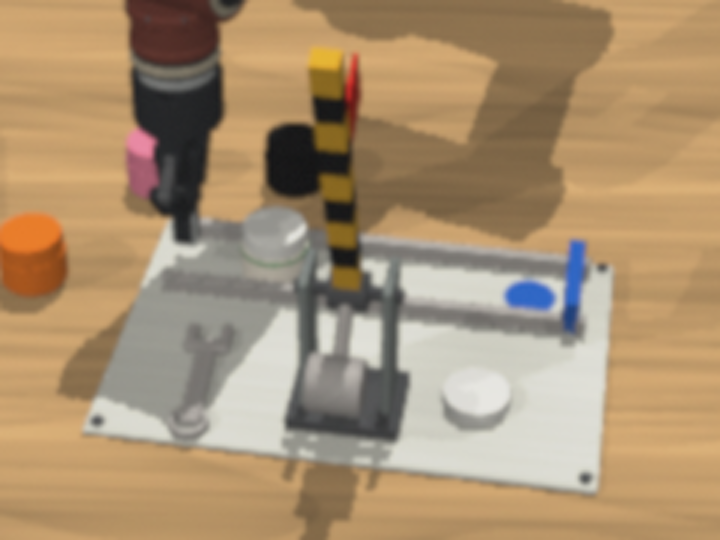

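The barrier stays up. The fingertips are behind the jar at crop (185,240), at the start of the track. I'll settle and re-read.

>>> send_rows(plan=[{"tx": 0,"ty": 0,"tz": 0,"rx": 0,"ry": 0,"rz": 0,"fingers": -1},{"tx": 0,"ty": 0,"tz": 0,"rx": 0,"ry": 0,"rz": 0,"fingers": -1}])

```text
time_s: 11.8
tcp_pos: [0.5878, -0.1789, 0.0297]
tcp_rot: [3.125, 0.001, 1.438]
force: [-0.3, 0.7, -0.6]
finger_gap: -0.004
grip_force: 0.0
```

```bash
python3 st.py
```

```text
11.8 [-0.418  0.22   1.788  0.004  1.118 -0.287] [ 0.5878 -0.1789  0.0297] local [ 0.0042 -0.1652  0.0297]
[[ 0.     1.     0.016]
 [ 1.    -0.    -0.001]
 [-0.001  0.016 -1.   ]]
```

>>> send_rows(plan=[{"tx": -0.006,"ty": 0.001,"tz": -0.012,"rx": 0,"ry": 0,"rz": 0,"fingers": -1},{"tx": -0.003,"ty": 0.021,"tz": -0.012,"rx": 0,"ry": 0,"rz": 0,"fingers": -1},{"tx": -0.001,"ty": 0.038,"tz": -0.012,"rx": 0,"ry": 0,"rz": 0,"fingers": -1},{"tx": 0.001,"ty": 0.052,"tz": -0.012,"rx": 0,"ry": 0,"rz": 0,"fingers": -1},{"tx": 0.003,"ty": 0.066,"tz": -0.012,"rx": 0,"ry": 0,"rz": 0,"fingers": -1},{"tx": 0.005,"ty": 0.081,"tz": -0.012,"rx": 0,"ry": 0,"rz": 0,"fingers": -1},{"tx": 0.007,"ty": 0.096,"tz": -0.012,"rx": 0,"ry": 0,"rz": 0,"fingers": -1},{"tx": 0.009,"ty": 0.111,"tz": -0.012,"rx": 0,"ry": 0,"rz": 0,"fingers": -1}])

```text
time_s: 12.8
tcp_pos: [0.5924, -0.1114, 0.0211]
tcp_rot: [3.127, 0.001, 1.438]
force: [0.1, -0.5, 0.9]
finger_gap: 0.002
grip_force: 0.2
```

```bash
python3 st.py
```

```text
12.8 [-0.31   0.21   1.817  0.002  1.101 -0.179] [ 0.5924 -0.1114  0.0211] local [-0.0001 -0.0976  0.0211]
[[ 0.     1.     0.014]
 [ 1.    -0.    -0.001]
 [-0.001  0.014 -1.   ]]
```

>>> send_rows(plan=[{"tx": 0.003,"ty": 0.02,"tz": 0,"rx": 0,"ry": 0,"rz": 0,"fingers": -1},{"tx": 0.0055,"ty": 0.041,"tz": 0,"rx": 0,"ry": 0,"rz": 0,"fingers": -1},{"tx": 0.008,"ty": 0.062,"tz": 0,"rx": 0,"ry": 0,"rz": 0,"fingers": -1},{"tx": 0.011,"ty": 0.083,"tz": 0,"rx": 0,"ry": 0,"rz": 0,"fingers": -1},{"tx": 0.014,"ty": 0.104,"tz": 0,"rx": 0,"ry": 0,"rz": 0,"fingers": -1},{"tx": 0.017,"ty": 0.125,"tz": 0,"rx": 0,"ry": 0,"rz": 0,"fingers": -1},{"tx": 0.0195,"ty": 0.146,"tz": 0,"rx": 0,"ry": 0,"rz": 0,"fingers": -1},{"tx": 0.022,"ty": 0.167,"tz": 0,"rx": 0,"ry": 0,"rz": 0,"fingers": -1}])

```text
time_s: 13.8
tcp_pos: [0.6056, -0.0109, 0.021]
tcp_rot: [3.127, 0.001, 1.438]
force: [-0.1, -1.1, -0.3]
finger_gap: 0.0
grip_force: 0.1
```

```bash
python3 st.py
```

```text
13.8 [-0.141  0.216  1.81  -0.     1.101 -0.008] [ 0.6056 -0.0109  0.021 ] local [-0.0003  0.0037  0.021 ]
[[ 0.     1.     0.014]
 [ 1.    -0.    -0.001]
 [-0.001  0.014 -1.   ]]
```

>>> send_rows(plan=[{"tx": 0.0025,"ty": 0.02,"tz": 0,"rx": 0,"ry": 0,"rz": 0,"fingers": -1},{"tx": 0.005,"ty": 0.04,"tz": 0,"rx": 0,"ry": 0,"rz": 0,"fingers": -1},{"tx": 0.008,"ty": 0.059,"tz": 0,"rx": 0,"ry": 0,"rz": 0,"fingers": -1},{"tx": 0.01,"ty": 0.076,"tz": 0,"rx": 0,"ry": 0,"rz": 0,"fingers": -1},{"tx": 0.012,"ty": 0.09,"tz": 0,"rx": 0,"ry": 0,"rz": 0,"fingers": -1},{"tx": 0.0135,"ty": 0.101,"tz": 0,"rx": 0,"ry": 0,"rz": 0,"fingers": -1},{"tx": 0.0148,"ty": 0.11,"tz": 0,"rx": 0,"ry": 0,"rz": 0,"fingers": -1},{"tx": 0.0155,"ty": 0.116,"tz": 0,"rx": 0,"ry": 0,"rz": 0,"fingers": -1}])

```text
time_s: 14.8
tcp_pos: [0.6149, 0.0581, 0.021]
tcp_rot: [3.127, 0.001, 1.438]
force: [-0.7, -0.3, 0.6]
finger_gap: 0.003
grip_force: 0.2
```

```bash
python3 st.py; python3 -c "
from h import *
s=snap('top','pics/x.png');i=cv2.imread('pics/x.png')[140:290,230:400]
cv2.imwrite('pics/s6.png',cv2.resize(i,None,fx=4,fy=4,interpolation=cv2.INTER_CUBIC))"
```

```text
14.8 [-0.025  0.241  1.78  -0.002  1.106  0.108] [0.6149 0.0581 0.021 ] local [-0.0002  0.0733  0.021 ]
[[ 0.     1.     0.014]
 [ 1.    -0.    -0.001]
 [-0.001  0.014 -1.   ]]
```

View pics/s6.png

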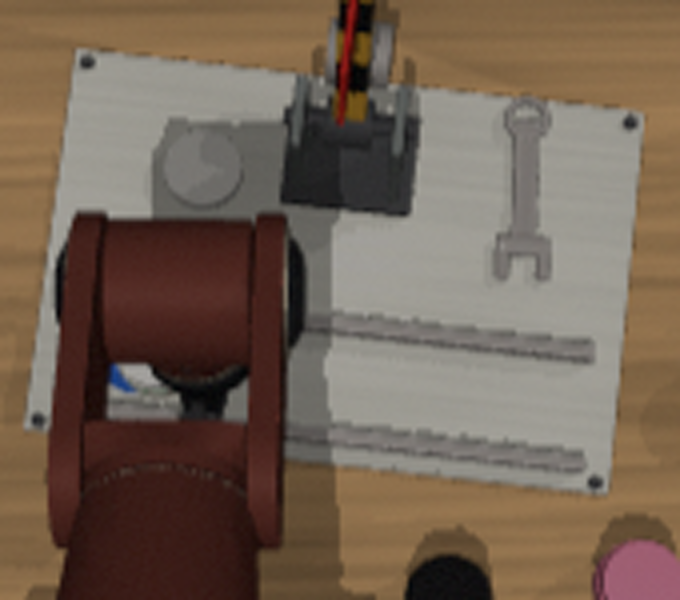

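The arm hides the jar in this view; the barrier is still up. I continue slowly and watch the force.

>>> send_rows(plan=[{"tx": 0.0004,"ty": 0.0033,"tz": 0,"rx": 0,"ry": 0,"rz": 0,"fingers": -1},{"tx": 0.0009,"ty": 0.0066,"tz": 0,"rx": 0,"ry": 0,"rz": 0,"fingers": -1},{"tx": 0.0013,"ty": 0.01,"tz": 0,"rx": 0,"ry": 0,"rz": 0,"fingers": -1},{"tx": 0.0018,"ty": 0.0132,"tz": 0,"rx": 0,"ry": 0,"rz": 0,"fingers": -1},{"tx": 0.0022,"ty": 0.0165,"tz": 0,"rx": 0,"ry": 0,"rz": 0,"fingers": -1},{"tx": 0.0026,"ty": 0.0198,"tz": 0,"rx": 0,"ry": 0,"rz": 0,"fingers": -1},{"tx": 0.003,"ty": 0.0231,"tz": 0,"rx": 0,"ry": 0,"rz": 0,"fingers": -1}])

```text
time_s: 15.72
tcp_pos: [0.6166, 0.0718, 0.021]
tcp_rot: [3.127, 0.001, 1.438]
force: [-0.1, -0.3, -0.5]
finger_gap: -0.001
grip_force: 0.2
```

```bash
python3 st.py; python3 -c "
from h import *
s=snap('scene','pics/x.png');i=cv2.imread('pics/x.png')[220:340,300:440]
cv2.imwrite('pics/s7.png',cv2.resize(i,None,fx=5,fy=5,interpolation=cv2.INTER_CUBIC))"
```

```text
15.725 [-0.003  0.248  1.772 -0.003  1.108  0.131] [0.6166 0.0718 0.021 ] local [-0.0003  0.0872  0.021 ]
[[ 0.     1.     0.014]
 [ 1.    -0.    -0.001]
 [-0.001  0.014 -1.   ]]
```

View pics/s7.png

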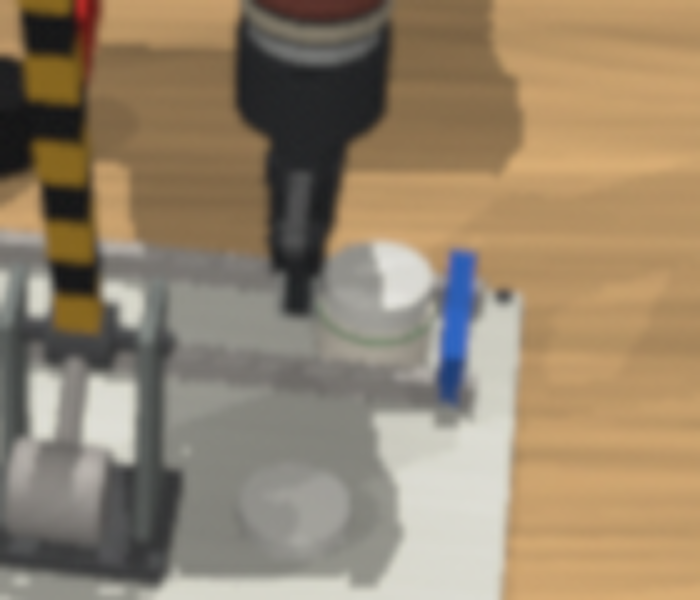

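The jar at crop (375,305) stands upright, a few mm short of the blue stop at (458,325).

>>> send_rows(plan=[{"tx": 0.0002,"ty": 0.0017,"tz": 0,"rx": 0,"ry": 0,"rz": 0,"fingers": -1},{"tx": 0.0004,"ty": 0.0033,"tz": 0,"rx": 0,"ry": 0,"rz": 0,"fingers": -1},{"tx": 0.0007,"ty": 0.005,"tz": 0,"rx": 0,"ry": 0,"rz": 0,"fingers": -1},{"tx": 0.0009,"ty": 0.0066,"tz": 0,"rx": 0,"ry": 0,"rz": 0,"fingers": -1}])

```text
time_s: 16.27
tcp_pos: [0.6172, 0.0757, 0.021]
tcp_rot: [3.127, 0.001, 1.438]
force: [-0.3, 0.4, -0.3]
finger_gap: 0.0
grip_force: 0.2
```

>>> send_rows(plan=[{"tx": 0.0001,"ty": 0.0008,"tz": 0,"rx": 0,"ry": 0,"rz": 0,"fingers": -1},{"tx": 0.0002,"ty": 0.0017,"tz": 0,"rx": 0,"ry": 0,"rz": 0,"fingers": -1}])

```text
time_s: 16.52
tcp_pos: [0.6173, 0.0767, 0.021]
tcp_rot: [3.127, 0.001, 1.438]
force: [0.0, 0.0, -0.2]
finger_gap: 0.001
grip_force: 0.2
```

```bash
python3 st.py
```

```text
16.525 [ 0.005  0.25   1.769 -0.003  1.108  0.139] [0.6173 0.0767 0.021 ] local [-0.0003  0.0921  0.021 ]
[[ 0.     1.     0.014]
 [ 1.    -0.    -0.001]
 [-0.001  0.014 -1.   ]]
```

>>> send_rows(plan=[{"tx": 0.0001,"ty": 0.0008,"tz": 0,"rx": 0,"ry": 0,"rz": 0,"fingers": -1},{"tx": 0.0002,"ty": 0.0017,"tz": 0,"rx": 0,"ry": 0,"rz": 0,"fingers": -1}])

```text
time_s: 16.77
tcp_pos: [0.6173, 0.0769, 0.021]
tcp_rot: [3.127, 0.002, 1.438]
force: [-1.1, -4.3, 0.5]
finger_gap: -0.001
grip_force: 2.5
```

>>> send_rows(plan=[{"tx": 0.0001,"ty": 0.0008,"tz": 0,"rx": 0,"ry": 0,"rz": 0,"fingers": -1},{"tx": 0.0002,"ty": 0.0017,"tz": 0,"rx": 0,"ry": 0,"rz": 0,"fingers": -1}])

```text
time_s: 17.02
tcp_pos: [0.6174, 0.077, 0.021]
tcp_rot: [3.128, 0.004, 1.438]
force: [-1.7, -8.9, 2.0]
finger_gap: 0.001
grip_force: 4.4
```

```bash
python3 st.py; python3 -c "
from h import *
s=snap('scene','pics/x.png');i=cv2.imread('pics/x.png')[220:340,300:440]
cv2.imwrite('pics/s8.png',cv2.resize(i,None,fx=5,fy=5,interpolation=cv2.INTER_CUBIC))"
```

```text
17.025 [ 0.007  0.251  1.768 -0.007  1.109  0.142] [0.6174 0.077  0.021 ] local [-0.0002  0.0924  0.021 ]
[[-0.     1.     0.014]
 [ 1.     0.    -0.004]
 [-0.004  0.014 -1.   ]]
```

View pics/s8.png

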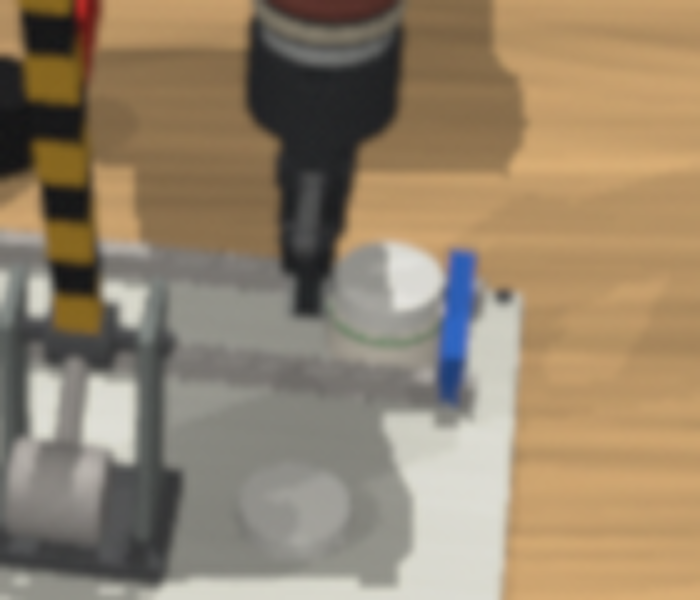

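The jar now touches the blue stop at crop (445,310), with about 9 N on the tool. I back off along the track, then lift.

>>> send_rows(plan=[{"tx": -0.0005,"ty": -0.0035,"tz": 0,"rx": 0,"ry": 0,"rz": 0,"fingers": -1},{"tx": -0.003,"ty": -0.02,"tz": 0,"rx": 0,"ry": 0,"rz": 0,"fingers": -1},{"tx": -0.009,"ty": -0.07,"tz": 0,"rx": 0,"ry": 0,"rz": 0,"fingers": -1},{"tx": -0.012,"ty": -0.09,"tz": 0.03,"rx": 0,"ry": 0,"rz": 0,"fingers": -1},{"tx": -0.012,"ty": -0.09,"tz": 0.1,"rx": 0,"ry": 0,"rz": 0,"fingers": -1},{"tx": -0.03,"ty": -0.09,"tz": 0.2,"rx": 0,"ry": 0,"rz": 0,"fingers": -1},{"tx": -0.11,"ty": -0.09,"tz": 0.25,"rx": 0,"ry": 0,"rz": 0,"fingers": -1},{"tx": -0.11,"ty": -0.09,"tz": 0.25,"rx": 0,"ry": 0,"rz": 0,"fingers": -1}])

```text
time_s: 18.08
tcp_pos: [0.552, 0.025, 0.1764]
tcp_rot: [3.119, -0.001, 1.438]
force: [1.2, -0.7, -0.8]
finger_gap: -0.001
grip_force: 0.0
```

```bash
python3 -c "
from h import *
s=snap('scene','pics/x.png');i=cv2.imread('pics/x.png')[200:340,240:420]
cv2.imwrite('pics/s9.png',cv2.resize(i,None,fx=4,fy=4,interpolation=cv2.INTER_CUBIC))"
```

```text
(no output)
```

View pics/s9.png

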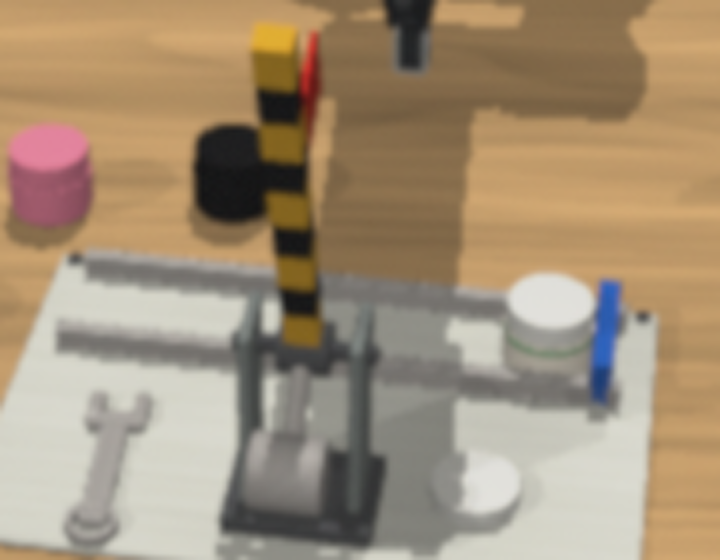

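The jar stands upright against the stop at crop (550,320), the barrier is raised, and the gripper is clear of everything.

```bash
python3 -c "
from station import *
print(close_job())"
```

```text
the job is handed in; nothing more can be done
None
```

The job is handed in: in the last picture the barrier is raised, the jar stands upright against the blue end stop, and the robot is clear of everything; `close_job()` gave no verdict.

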